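Stand the fan module up and hasp it to the housing

ROBOT

A 6-joint arm with a two-finger parallel gripper is mounted at the origin on a cart in front of the work surface, level with it; the furniture and walls round the work are solid. World frame = base frame: x ahead of the robot, y to its left, z up, the work surface at z = 0. Lengths are in m, angles in rad, forces in N, time in s.
With the tool pointing down it reaches from about 0.325 to 1 m from the base axis. Payload 5.1 kg.
Tool frame: the origin (TCP) lies between the finger pads; the fingertips stand 25 mm ahead of it and the grasp point (between the pads) lies 6 mm ahead of it (bot.finger_overhang is the z of the fingertips in the tool frame, in m); z points along the fingers, y is the line along which they close (so a half turn about z gives the same grasp; the last joint's range is limited). The gripper opens to 85 mm and grips with 20 to 120 N. Pads are 22 mm wide; open, the fingers measure 114 mm over their backs; the gripper's body (76 mm by 85 mm) begins 54 mm behind the grasp point. The pads swing forward as they close: fully open they stand 13 mm farther back than shut.
Start: joints at [-1.292, 0.124, 1.65, -0, 1.367, -0.083], TCP at [0.23, -0.608, 0.256] pointing down, gripper open.
Joint ranges: [-2.61, 2.61], [-1.02, 2.33], [0.03, 2.71], [-1.35, 4.49], [0.32, 2.68], [-2.91, 2.91]. Speed limits (rad/s): [2.57, 2.57, 3.14, 3.14, 3.14, 3.14].

INTERFACE

Orientations are given as a rotation vector (axis times angle).
In Python, from plant import bot gives the robot as it stands. Calls block until the motion is done:
- bot.move_ptp(position, orientation): joint-space move of the TCP to a pose.
- bot.servo_line(position, attitude=None, speed=0.15, guard=None): straight line of the TCP; attitude=None keeps the orientation; speed is the mean speed in m/s. With guard (N) it stops when the force on the tool has changed by that much, and returns True; else False.
- bot.move_j(angles): joint-space move.
- bot.command_gripper(opening, newtons=None): finger opening in m; newtons is the grip in N (None keeps the last); returns when the fingers have stopped.
- bot.wait(seconds).
- bot.solve_ik(position, orientation): joint angles nearest the present ones, or None.
- bot.read_camera(name): name is "side" or "top" or "wrist"; returns a dict with "img" (480x640x3 uint8, blue, green, red), "fx", "fy", "cx", "cy" (pixels), "k1" (the pictures are not rectified: a ray, as slopes to the right and down, at radius r is drawn at 1 + k1 r^2 times it, then the intrinsics apply), "R" (3x3) and "t" (3): a world point X has camera coordinates R X + t; the wrist camera has in their place "mount" (4x4, takes a point from camera to tool coordinates, whose origin is the TCP and whose axes are the flange's). Camera axes: x right, y down, z forward; pixel columns grow to the right and rows downward; lengths in m; the calibration is good to about 2 mm. A picture is of the moment at which its call begins: read the wrist's pose just before it. There is no depth.
A pose or a line that the arm cannot do raises bot.IKError and nothing moves.
- bot.job_done(): hands the job in; it is judged then, once.
Readings, each from a call of its own:
- bot.get_t(): time.
- bot.get_qpos(): joint angles.
- bot.get_joint_vel(): joint speeds.
- bot.get_effort(): joint torques, N m.
- bot.get_tcp_pos(): TCP position.
- bot.get_eef_rot(): TCP orientation.
- bot.get_contact_force(): force on the tool from outside, world axes, zero at the start.
- bot.get_torque(): the same for the moment, N m.
- bot.get_grip_width(): finger opening in m.
- bot.get_grasp_force(): force on a finger pad.
Only numpy, scipy, OpenCV 4.12 (cv2) and the standard library are available. Lean on these libraries where they do the work, as an engineer would, in place of code of your own. Each camera call takes 0.05 s, during which the arm holds its last target. There are 200 camera calls.

TASK

The fan module of the open aluminium housing lies flat in front of it, face down on its fan. Tip it up so that it stands upright on its lower edge, flush against the open end of the housing and in the middle of it, then swing the hasp on top of the housing forward and down over the panel's upper edge until it is fully home. Do not disturb the circuit board, the multimeter or the screwdriver lying about.

Things in the scene. Friction and masses are not known exactly. Their poses are not given: they have to be found in the camera images.
- case: Fixed aluminium housing on the bench, 150 mm wide, 165 high, 110 deep, three green boards inside. Origin: middle of the bottom edge of its open front face. x points from the front face into the housing, y across, z up. The front face (20 mm flanges beside the opening, a blank 45 mm band above) is the plane x = 0; the module's panel belongs flat against it.
- fan_module: Loose, 0.3-0.55 kg: fan 120x120x38 mm under an aluminium panel 165 long, 140 wide, 4 thick; flush at the lower edge, panel overhangs the fan by 45 at the top; guards close the fan. Origin: middle of the fan's outer lower edge. x up the panel, y across, z to its inner face (z=42). Starts flat, fan down, lower edge 37-80 from the housing, 38 free under the overhang. Stable lying or standing.
- panel_top (a point): Middle of the upper edge of the panel's inner face (module x = 165 mm, z = 42 mm).
- panel_foot (a point): Middle of the lower edge of the panel's inner face (module x = 0, z = 42 mm).
- hasp (a joint): Hasp angle, rad: 0 = home (arm level, out over the front face), growing as it swings up and back; 1.57 = arm upright; stop at 2.05; starts 1.6 to 2. Stiff: stays where left (under 1 N at its end turns it). Hinge axis along the housing's y at housing x = 35 mm, z = 172 mm. Comes home only if the panel stands flush (within 4 mm at its top).
- hasp_end (a point): Outer end of the hasp's arm, 45 mm from the hinge axis, mid-thickness. The arm is a steel strip 24 mm wide, 4 mm thick; its nose, 24 mm wide, reaches 22 mm below the arm when home, inner side 8 mm in front of the front face.
- control_board: Black circuit board, 87 x 155 x 21 mm, lying on the bench to the right. Leave it alone.
- meter: Hand multimeter, 176 x 71 x 52 mm, lying on its back beyond the module. Leave it alone.
- screwdriver_red: Dark red screwdriver, 227 mm long, lying on the bench to the right. Leave it alone.

How it is judged:
By the outcome, as a careful person would: the job done as asked, in the order asked, and still so for the second after the job is handed in, with the robot touching nothing.
It also fails if it takes over 64 s, if anything falls off the work surface, if the arm or the gripper's body presses on something with over 40 N, if the wrist force passes 120 N, or if a joint passes its speed limit or range.

## Working session

There is one attempt and no reset: what is moved stays moved. The work goes in short steps, each a Python script; the robot and the scene stay as the last script left them, time stands still between calls to the robot, and variables do not carry over. Pictures are saved under pics/ and viewed, at most 10 in all, crops included, and the job is handed in when it is done.

```bash
mkdir -p pics; ls
python3 - <<'E'
from plant import bot
import cv2
for n in("top","side"):
    c=bot.read_camera(n); cv2.imwrite(f"pics/{n}0.png",c["img"]); print(n,c["fx"],c["fy"],c["cx"],c["cy"],c["k1"],c["R"].tolist(),c["t"].tolist())
print(bot.get_t(),bot.get_eef_rot(),bot.finger_overhang)
E
```

```text
pics
top 449.8137694560507 449.8137694560507 318.6361080107366 240.9193841347411 -0.02351201244727644 [[-0.02439655967361272, -0.9992876543456359, -0.028792216803993062], [-0.9932881665059027, 0.027487269954626643, -0.11235242885573588], [0.11306381452716677, 0.025857955503824477, -0.993251196818674]] [0.08067726562952716, 0.5223805511654414, 0.9157503632252969]
side 573.3093891058661 573.3093891058661 321.5956490347696 243.0691067718217 -0.08506821425917228 [[0.9701460307188204, 0.24239333231385835, 0.00788362418566857], [0.16432989612015272, -0.6331059398654634, -0.7564208842623317], [-0.17836020946852818, 0.7351342335634026, -0.6540376857043415]] [-0.5169013608061385, 0.04726817850831307, 1.4637776895230297]
0.1 [-3.08848883e+00 -5.64876379e-01  2.86881768e-04] 0.025
```

View pics/top0.png

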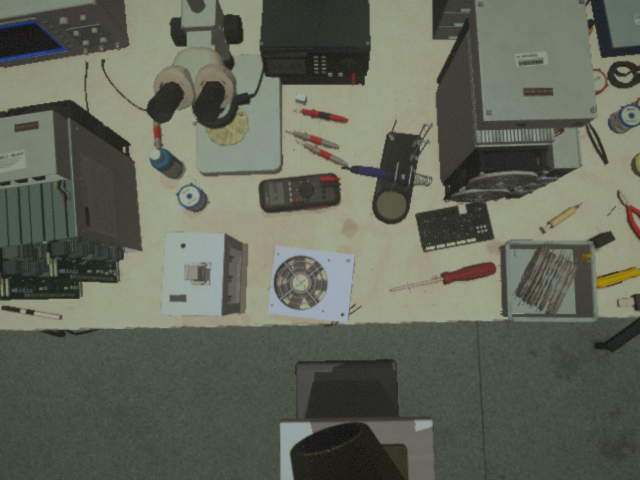

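View pics/side0.png

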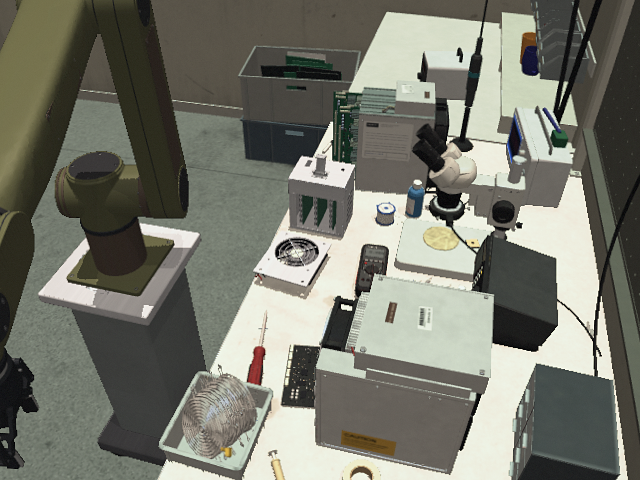

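The case is at top (160–245, 232–315) with its open face toward image right (−y). The module's panel is at (268–355, 247–322), its overhang on the right. I'll enlarge both views for exact corners.

Run:
```python
import cv2
a=cv2.imread("pics/top0.png")[220:330,150:370]; b=cv2.imread("pics/side0.png")[145:305,240:400]
cv2.imwrite("pics/topc.png",cv2.resize(a,(792,396),interpolation=cv2.INTER_CUBIC))
cv2.imwrite("pics/sidec.png",cv2.resize(b,(600,600),interpolation=cv2.INTER_CUBIC))
```

```text
(no output)
```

View pics/topc.png

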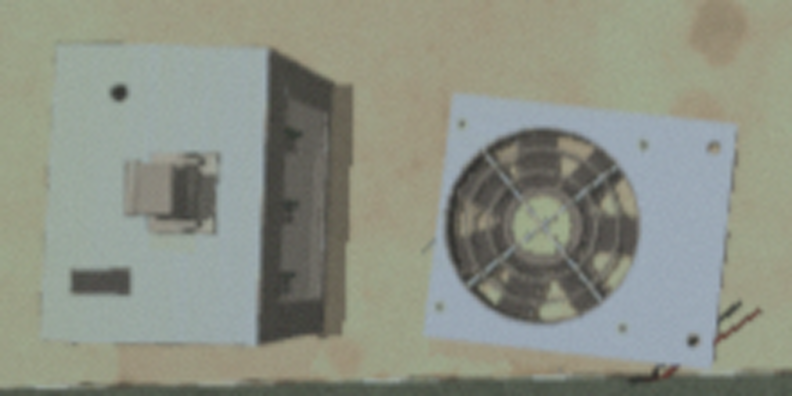

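View pics/sidec.png

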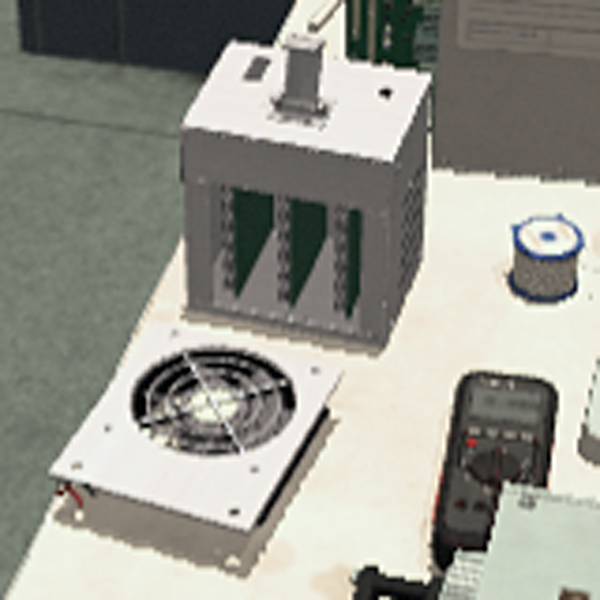

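Corners read off the crops (top crop scale 3.6, side 3.75): panel (452,93),(737,125),(714,366),(425,336) in the top view and case-top front edge (269,47)-(258,345). Next I fit planar poses from both cameras.

```bash
cat > h.py <<'E'
import numpy as np
from scipy.optimize import least_squares
from scipy.spatial.transform import Rotation as Ro
from plant import bot
def proj(c,X):
    p=np.atleast_2d(X)@c["R"].T+c["t"]; s=p[:,:2]/p[:,2:]; s=s*(1+c["k1"]*(s**2).sum(1,keepdims=True))
    return s*[c["fx"],c["fy"]]+[c["cx"],c["cy"]]
def planar(q,P):
    P=np.atleast_2d(P); c,s=np.cos(q[2]),np.sin(q[2])
    return np.c_[q[0]+c*P[:,0]-s*P[:,1],q[1]+s*P[:,0]+c*P[:,1],P[:,2]]
E
python3 - <<'E'
from h import *
T=bot.read_camera("top");S=bot.read_camera("side")
t=lambda u:np.array(u)/3.6+[150,220]-.4
s=lambda u:np.array(u)/3.75+[240,145]-.4
def fit(obs,q0,n):
    f=lambda q:np.concatenate([(proj(c,planar(q,np.array(P)/1e3))-u).ravel() for c,P,u in obs])
    r=least_squares(f,q0,loss='soft_l1'); print(n,r.x,np.degrees(r.x[2]));print(f(r.x).reshape(-1,2).round(1).tolist()); return r.x
# case: x into housing (+y world), its y across -> world -x at yaw 90
c=fit([(T,[[0,-75,165],[0,75,165],[110,-75,165],[110,75,165]],t([[269,47],[258,345],[57,43],[42,340]])),
 (S,[[0,75,165],[0,-75,165],[0,75,0],[0,-75,0]],s([[182,127],[393,162],[187,308],[380,355]]))],[.4,.25,1.57],"case")
# module planar frame: a along panel (up-the-panel dir), foot at 0
m=fit([(T,[[0,70,42],[165,70,42],[165,-70,42],[0,-70,42]],t([[452,93],[737,125],[714,366],[425,336]])),
 (S,[[165,-70,42],[165,70,42],[0,70,42]],s([[50,472],[260,525],[343,370]]))],[.4,.15,-1.57],"mod")
R=np.array([[np.cos(c[2]),-np.sin(c[2])],[np.sin(c[2]),np.cos(c[2])]])
for n,P in(("foot",[0,0,0]),("top",[.165,0,0])):
    w=planar(m,P)[0,:2]; print(n,w,"in case",R.T@(w-c[:2]))
import itertools
for a in (1.6,1.8,2.0):
    e=planar(c,[.035-.045*np.cos(a),0,.172+.045*np.sin(a)]); print(a,e,((proj(T,e)-[150,220])*3.6),((proj(S,e)-[240,145])*3.75))
E
```

```text
case [0.45518837 0.23705925 1.53005773] 87.66585023466973
[[0.4, -0.7], [0.2, -0.1], [-0.2, -0.3], [-0.4, 0.0], [-1.1, -0.7], [-0.7, -0.1], [-0.6, 0.9], [0.8, -1.3]]
mod [ 0.44706745  0.16674494 -1.69395547] -97.05649929155224
[[-0.3, -0.2], [-0.4, -1.5], [-0.2, -0.2], [-0.2, -0.1], [-0.6, 0.3], [-2.9, 1.4], [-0.5, -0.1]]
foot [0.44706745 0.16674494] in case [-0.07058671  0.00525046]
top [0.42679753 0.00299473] in case [-0.23502659  0.01883446]
1.6 [[0.45666734 0.27334309 0.21698081]] [[160.16937295 185.86550365]] [[297.19964568  47.8655123 ]]
1.8 [[0.45703023 0.28224582 0.21582314]] [[142.21495885 185.6730146 ]] [[300.94848064  42.52042367]]
2.0 [[0.45737651 0.29074128 0.21291838]] [[126.38515092 185.66058307]] [[304.47089003  39.73390167]]
```

```bash
cat >> h.py <<'E'
C=np.array([0.4552,0.2371,1.5301]); M=np.array([0.4471,0.1667,-1.6940])
zh=np.array([0,0,1.])
def rotvec(psi,phi,sg):   # tool z runs down the panel; psi azimuth of up-panel direction when flat
    ea=np.array([np.cos(psi),np.sin(psi),0]); up=ea*np.cos(phi)+zh*np.sin(phi); n=-ea*np.sin(phi)+zh*np.cos(phi)
    y=sg*n; z=-up; return Ro.from_matrix(np.c_[np.cross(y,z),y,z]).as_rotvec(),up,n
def grip(foot,psi,phi,s=.012,sg=1,off=0.):  # foot: lower edge of inner face (3-vector)
    rv,up,n=rotvec(psi,phi,sg)
    return np.asarray(foot)+up*(.165-s+.006)-n*(.002-off),rv
def tool_at(pg,psi,th,sg=1):  # grasp point pg with tool pitched th
    rv,up,n=rotvec(psi,th,sg); return pg+up*.006,rv
def cw(x,y,z): return planar(C,[x,y,z])[0]
E
python3 - <<'E'
from h import *
th=np.radians(30)
for sg in(1,-1):
    print(sg)
    ea=np.array([np.cos(M[2]),np.sin(M[2]),0]); top=np.r_[M[:2],0]+ea*.165
    L=[tool_at(top+ea*.07+zh*.16,M[2],th,sg),tool_at(top+ea*.07+zh*.043,M[2],th,sg),tool_at(top-ea*.012+zh*.043,M[2],th,sg)]
    L+=[grip(np.r_[M[:2],.042],M[2],np.radians(25),.012,sg),grip(np.r_[M[:2],.09],M[2],np.radians(25),.012,sg)]
    psi=C[2]-np.pi
    for d in(40,65,90): L.append(grip(cw(-.045,0,.05),psi,np.radians(d),.012,sg))
    L.append(grip(cw(-.035,0,.001),psi,np.pi/2,.012,sg))
    for p,r in L:
        q=bot.solve_ik(p,r); print(np.round(p,3),None if q is None else np.round(q,2))
E
```

```text
1
[ 0.418 -0.072  0.163] [-0.74  0.01  2.17  0.79  1.7  -2.41]
[ 0.418 -0.072  0.046] [-0.74  0.25  2.18  0.78  1.52 -2.58]
[0.428 0.01  0.046] [-0.59  0.19  2.25  0.89  1.44 -2.52]
[0.429 0.023 0.107] [-0.59  0.09  2.26  0.95  1.56 -2.45]
[0.429 0.023 0.155] [-0.59 -0.02  2.26  0.95  1.63 -2.36]
[0.448 0.069 0.151] [-0.39 -0.09  2.23  0.81  1.45 -2.21]
[0.451 0.123 0.193] [-0.08 -0.28  2.18  0.45  1.29 -1.75]
[0.453 0.19  0.209] [ 0.29 -0.2   2.05  0.    1.3  -1.24]
[0.454 0.2   0.16 ] [ 0.31 -0.14  2.08  0.    1.2  -1.22]
-1
[ 0.418 -0.072  0.163] [-0.74  0.01  2.17  0.79  1.7   0.74]
[ 0.418 -0.072  0.046] [-0.74  0.25  2.18  0.78  1.52  0.56]
[0.428 0.01  0.046] [-0.59  0.19  2.25  0.89  1.44  0.62]
[0.429 0.023 0.107] [-0.59  0.09  2.26  0.95  1.56  0.69]
[0.429 0.023 0.155] [-0.59 -0.02  2.26  0.95  1.63  0.78]
[0.448 0.069 0.151] [-0.39 -0.09  2.23  0.81  1.45  0.93]
[0.451 0.123 0.193] [-0.08 -0.28  2.18  0.45  1.29  1.39]
[0.453 0.19  0.209] [ 0.29 -0.2   2.05  0.    1.3   1.9 ]
[0.454 0.2   0.16 ] [ 0.31 -0.14  2.08  0.    1.2   1.92]
```

Run:
```python
from h import *
import cv2
th=np.radians(30); sg=-1
ea=np.array([np.cos(M[2]),np.sin(M[2]),0]); top=np.r_[M[:2],0]+ea*.165
bot.move_ptp(*tool_at(top+ea*.07+zh*.16,M[2],th,sg)); print(bot.get_t())
bot.command_gripper(.040,80)
print(bot.get_grip_width(),bot.get_contact_force())
print(bot.servo_line(*tool_at(top+ea*.05+zh*.045,M[2],th,sg),speed=.15,guard=8),bot.get_contact_force())
print(bot.servo_line(*tool_at(top-ea*.012+zh*.045,M[2],th,sg),speed=.08,guard=6),bot.get_contact_force(),bot.get_tcp_pos(),bot.get_t())
a=bot.read_camera("side")["img"][180:330,220:420]; cv2.imwrite("pics/s1.png",cv2.resize(a,(800,600),interpolation=cv2.INTER_CUBIC))
```

```text
2.2833
0.0398691406854961 [-0.76266257  0.50279171 -0.21555542]
False [-0.40762429  0.50961046  0.69898478]
False [-0.50903369  0.56345014  1.39226704] [0.42780053 0.00960894 0.04802325] 4.6417
```

View pics/s1.png

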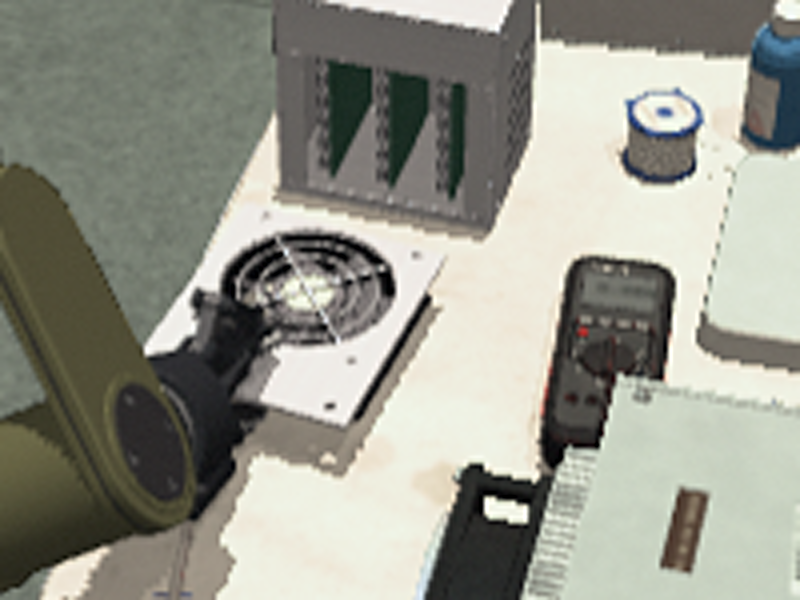

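Upper finger is over the panel's overhang (crop ~(215,310)) and the lower one is beneath; the arm is clear. Now lift to 30°, close, and check.

Run:
```python
from h import *
import cv2
sg=-1
def G(piv,psi,d,s=.012):
    phi=np.radians(d); n=rotvec(psi,phi,sg)[2]; return grip(np.asarray(piv)+.042*n,psi,phi,s,sg)
piv=np.r_[M[:2],0]
print(bot.servo_line(*G(piv,M[2],30),speed=.1,guard=15),bot.get_contact_force())
bot.command_gripper(0,100); print(bot.get_grip_width(),bot.get_grasp_force(),bot.get_contact_force(),bot.get_t())
p=bot.get_tcp_pos(); print(bot.servo_line(p+zh*.06,speed=.12,guard=30),bot.get_contact_force(),bot.get_torque(),bot.get_t())
a=bot.read_camera("side")["img"][130:330,200:460]; cv2.imwrite("pics/s2.png",cv2.resize(a,(780,600),interpolation=cv2.INTER_CUBIC))
```

```text
False [ 0.19442344 -0.28878232 -0.61044366]
0.0020212063787883984 97.7858304977417 [-5.28563200e-01  2.64572461e+00  3.73151729e-04] 6.05
False [-0.35976852 -0.71400424 -4.47302467] [-1.07434784  0.12349343 -0.0038505 ] 6.7
```

View pics/s2.png

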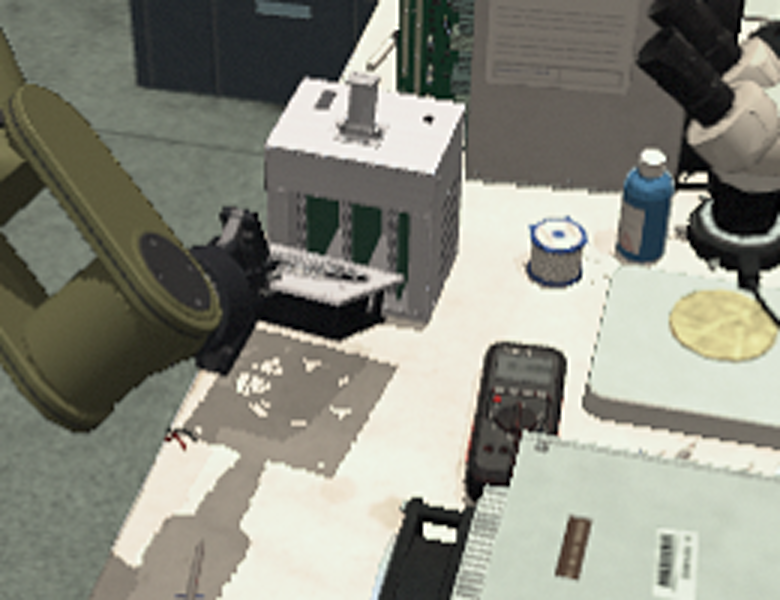

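Module is held by its upper edge, level in roll, lower edge clear of the case. Now swing it upright in steps, hovering 12 mm up.

```bash
cat >> h.py <<'E'
def G(piv,psi,d,s=.012,sg=-1):
    phi=np.radians(d); n=rotvec(psi,phi,sg)[2]; return grip(np.asarray(piv)+.042*n,psi,phi,s,sg)
def views(fn):
    import cv2
    t=bot.read_camera("top")["img"][200:340,130:390]; s=bot.read_camera("side")["img"][130:330,220:480]
    cv2.imwrite(fn,np.vstack([cv2.resize(t,(520,280),interpolation=cv2.INTER_CUBIC),cv2.resize(s,(416,320),interpolation=cv2.INTER_CUBIC)][0:1]+[cv2.copyMakeBorder(cv2.resize(s,(416,320),interpolation=cv2.INTER_CUBIC),0,0,0,104,cv2.BORDER_CONSTANT)]))
E
python3 - <<'E'
from h import *
a=np.r_[M[:2],.06]; b=cw(-.092,0,.04); psi=C[2]-np.pi
for k,d in enumerate((45,60,75,90),1):
    f=k/4; P=G(a+(b-a)*f,M[2]+(psi-M[2])*f,d)
    print(bot.servo_line(*P,speed=.12,guard=30),bot.get_contact_force().round(1),bot.get_t())
print(bot.servo_line(*G(cw(-.092,0,.012),psi,90),speed=.1,guard=15),bot.get_contact_force().round(1),bot.get_torque().round(2),bot.get_t())
views("pics/v3.png")
E
```

```text
False [-0.3 -0.1 -2.8] 7.1917
False [ 0.1  0.3 -3.5] 7.6417
False [-0.4 -0.5 -3.7] 8.1
False [-0.  -1.  -4.5] 8.575
False [ 0.3 -0.5 -2.4] [ 0.05 -0.02 -0.04] 9.0083
```

View pics/v3.png

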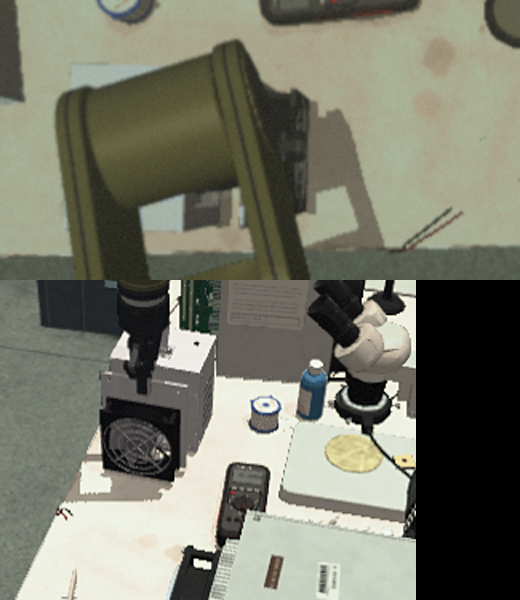

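Module hangs upright in front of the open end, squared and clear. Lower, release, and push its foot flush with both open fingers tilted 45°.

```bash
cat >> h.py <<'E'
def push_pose(x,y,z,deg,ahead=.02,sg=1): # point 'ahead' of TCP at case (x,y,z); tool pitched deg down, fingers spread across
    psi=C[2]-np.pi; rv,up,n=rotvec(psi,np.radians(deg),1)
    R=Ro.from_rotvec(rv)*Ro.from_euler('z',sg*np.pi/2); return cw(x,y,z)+up*ahead,R.as_rotvec()
E
python3 - <<'E'
from h import *
psi=C[2]-np.pi
for sg in(1,-1):
  for a in((-.17,0,.15,45),(-.17,0,.03,45),(-.042,0,.03,45)):
    q=bot.solve_ik(*push_pose(*a,sg=sg)); print(sg,a,None if q is None else np.round(q,2))
print(bot.servo_line(*G(cw(-.092,0,-.006),psi,90),speed=.03,guard=5),bot.get_contact_force().round(1),bot.get_tcp_pos()-G(cw(-.092,0,0),psi,90)[0],bot.get_t())
bot.command_gripper(.018); print(bot.get_contact_force().round(1))
p=bot.get_tcp_pos(); print(bot.servo_line(p+zh*.10,speed=.12,guard=6),bot.get_t())
E
```

```text
1 (-0.17, 0, 0.15, 45) [-0.39 -0.14  2.21  0.73  1.45 -0.59]
1 (-0.17, 0, 0.03, 45) [-0.39  0.09  2.24  0.77  1.26 -0.77]
1 (-0.042, 0, 0.03, 45) [-0.11  0.06  2.27  0.91  1.1  -0.63]
-1 (-0.17, 0, 0.15, 45) [-0.39 -0.14  2.21  0.73  1.45  2.55]
-1 (-0.17, 0, 0.03, 45) [-0.39  0.09  2.24  0.77  1.26  2.37]
-1 (-0.042, 0, 0.03, 45) [-0.11  0.06  2.27  0.91  1.1   2.51]
True [1.7 0.5 3.4] [0.00089698 0.00037759 0.00419354] 9.5
[0.3 0.3 0.4]
False 10.7833
```

Run:
```python
from h import *
bot.servo_line(bot.get_tcp_pos()+cw(-.16,0,0)-cw(-.092,0,0)+zh*.02,speed=.2)
bot.move_ptp(*push_pose(-.19,0,.15,45,sg=-1)); bot.command_gripper(.085)
bot.servo_line(*push_pose(-.16,0,.035,45,sg=-1),speed=.15,guard=8)
print(bot.get_contact_force().round(1),bot.get_t())
print(bot.servo_line(*push_pose(-.09,0,.035,45,sg=-1),speed=.1,guard=8),bot.get_contact_force().round(1))
print(bot.servo_line(*push_pose(-.03,0,.035,45,sg=-1),speed=.04,guard=8),bot.get_contact_force().round(1),bot.get_t())
p,_=push_pose(0,0,.035,45,sg=-1); d=bot.get_tcp_pos()-p; u=cw(1,0,0)-cw(0,0,0); print("tip case x",d@u, d)
bot.servo_line(*push_pose(-.15,0,.04,45,sg=-1),speed=.12)
bot.servo_line(*push_pose(-.22,0,.2,45,sg=-1),speed=.2); print(bot.get_t())
views("pics/v4.png")
```

```text
[-0.8  0.6  0.5] 13.65
False [ 0.1 -1.1  0.4]
True [-1.8 -5.4  3.8] 15.6167
tip case x -0.04137728309047356 [-0.00217571 -0.04132298 -0.00055233]
17.6917
```

View pics/v4.png

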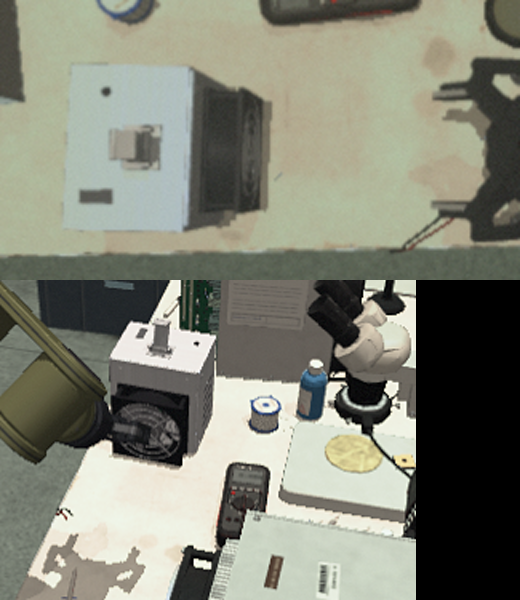

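The module appears to be standing against the case. I'll take a close zoom with the ideal panel/fan outline projected to check flushness and centring.

Run:
```python
from h import *
import cv2
bot.move_ptp(*push_pose(-.24,0,.32,60,sg=-1))
o=[]
for n,(x0,y0,w,h),k in(("top",(195,228,75,92),6),("side",(280,175,65,92),6)):
    c=bot.read_camera(n); a=cv2.resize(c["img"][y0:y0+h,x0:x0+w],None,fx=k,fy=k,interpolation=cv2.INTER_CUBIC)
    for P in([[-.004,-.07,.165],[-.004,.07,.165],[-.004,.07,.12],[-.004,-.07,.12]],[[-.042,-.06,.12],[-.042,.06,.12],[-.042,.06,0],[-.042,-.06,0]]):
        u=(proj(c,planar(C,P))-[x0,y0]+.5)*k
        for q in u: cv2.circle(a,tuple(int(v) for v in q),3,(0,0,255),1)
    o.append(a)
cv2.imwrite("pics/v5.png",cv2.resize(np.hstack(o),None,fx=.94,fy=.94)); print(bot.get_t())
```

```text
18.45
```

View pics/v5.png

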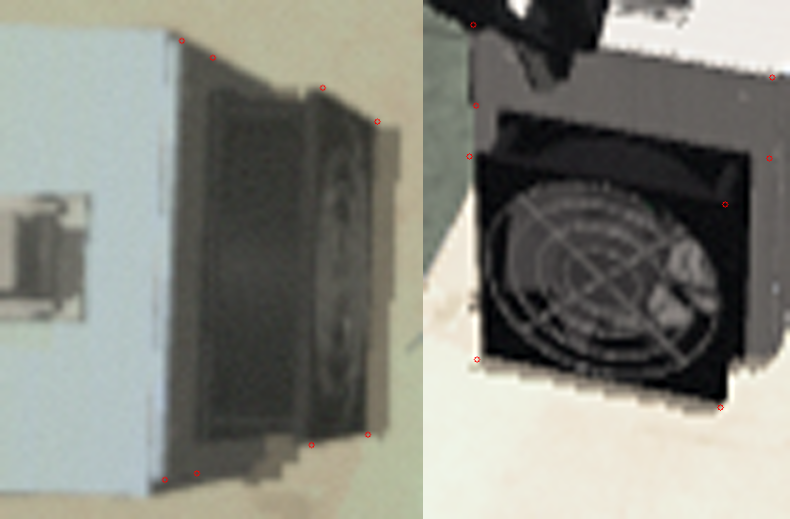

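The fan outline matches the ideal projection to within about 1 px (≈1–2 mm) in both views, so it is flush and centred. Now the hasp: closed fingertips swing it from behind along its arc.

Run:
```python
from h import *
bot.command_gripper(0,30)
# pick wrist turn nearest
def H(x,z,sg): return push_pose(x,0,z,90,ahead=.025,sg=sg)
best=min((1,-1),key=lambda s:abs(bot.solve_ik(*H(.10,.27,s))[5]-bot.get_qpos()[5])); print(best)
bot.move_ptp(*H(.10,.27,best)); print(bot.get_t(),bot.get_contact_force().round(1))
P=lambda a,r=.034:(.035-r*np.cos(a)+.002*np.sin(a)+.011, .172+r*np.sin(a)+.002*np.cos(a))
x,z=P(2.0); print(bot.servo_line(*H(.10,z,best),speed=.15,guard=8),bot.get_contact_force().round(1))
for a in np.r_[np.arange(1.9,.05,-.23),0,-.04]:
    g=bot.servo_line(*H(*P(a),best),speed=.06,guard=15); print(round(a,2),g,bot.get_contact_force().round(1),round(bot.get_t(),2))
    if g: break
```

```text
1
21.1083 [-0.1 -0.4 -0.5]
False [ 0.1  0.4 -0. ]
1.9 False [-0.4 -0.1  0.1] 22.54
1.67 False [0.9 0.8 0.4] 22.82
1.44 False [ 0.5  0.2 -0.5] 23.11
1.21 False [-0.1 -0.6  1.2] 23.39
0.98 False [-0.1  0.2  0.4] 23.68
0.75 False [-0.2 -0.4  0. ] 23.96
0.52 False [-0.3  0.1 -0.4] 24.24
0.29 False [0.2 0.2 0.3] 24.52
0.06 False [0.7 0.2 0.4] 24.81
0.0 False [ 0.6 -1.   0.1] 25.06
-0.04 False [-2.  -1.6  5.7] 25.31
```

Contact force of 5.7 N at the end of travel suggests the hasp is on its stop. Press slightly more with a guard, then retreat and look.

Run:
```python
from h import *
import cv2
p=bot.get_tcp_pos(); g=bot.servo_line(p-zh*.004,speed=.02,guard=8); q=bot.get_tcp_pos(); print(g,bot.get_contact_force().round(1),"tip z",q[2]-.025)
bot.servo_line(q+zh*.12,speed=.15)
bot.move_ptp(*push_pose(-.28,0,.32,60,sg=1)); print(bot.get_t())
o=[]
for n,(x0,y0,w,h),k in(("top",(155,228,115,92),4),("side",(280,160,75,110),4)):
    c=bot.read_camera(n); a=cv2.resize(c["img"][y0:y0+h,x0:x0+w],None,fx=k,fy=k,interpolation=cv2.INTER_CUBIC)
    for X in([-.01,0,.174],[-.01,0,.152]):
        cv2.circle(a,tuple(int(v) for v in (proj(c,planar(C,X))[0]-[x0,y0]+.5)*k),3,(0,0,255),1)
    o.append(cv2.copyMakeBorder(a,0,440-a.shape[0],0,0,cv2.BORDER_CONSTANT))
cv2.imwrite("pics/v6.png",np.hstack(o))
```

```text
True [-1.9  0.3  5.9] tip z 0.17396758116771172
27.625
```

View pics/v6.png

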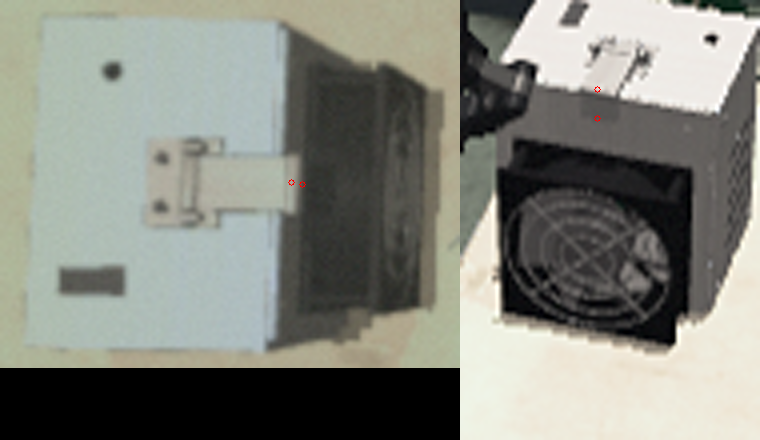

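The hasp lies level over the panel's edge: arm end at (297,185) top view and nose at (598,118) side view. Its top is at z = 0.174, which is where it should be when home. The robot is clear.

```bash
python3 -c "
from plant import bot
print(bot.job_done())"
```

```text
the job is handed in; nothing more can be done
None
```

The fan module stands upright, flush against the open end of the housing and centred within about 2 mm. The hasp is fully home over the panel's upper edge, and the job was handed in at about 28 s of the 64 s limit with the robot clear.

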